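# Fit the tube deck onto its two-pin stand

### The job

Put the test-tube stand back together: pick up by its grip the loose grey perforated deck whose two large end holes match the stand's two upright pins (the shorter, six-tube deck) and thread it over both pins. Keep hold of it until it is lowered flat onto both end blocks, then let go. Leave the longer ten-tube deck and the brown bottle where they are.

Things in the scene. Friction and masses are not known exactly. Their poses are not given: they have to be found in the camera images.
- stand: Fixed white six-tube stand. Foot 200 x 90 x 12 mm; two end blocks (52 x 76 mm) at x = +-60 mm, flat tops 70 mm above the bench. On each block's centre a steel pin, 10 mm thick, 36 mm high, top 14 mm tapering to 4 mm; tips at z = 106 mm. Origin: centre of the underside, x through both pins, z up. A fitted deck's origin lies at (0, 0, 70 mm) here, x along x, either way round.
- deck6: Deck to fit: loose grey plate 176 (x) x 72 (y) x 8 mm, ~120 g, flat on the bench. 30 mm through holes at x = +-60 mm on its centre line take the pins with 10 mm play each way; six 18 mm tube holes between. In the middle an upright grip rib 60 mm long (x), 14 mm thick (y), top 50 mm above the underside: pinch it across from above. Origin: centre of the underside, z up.
- deck10: Bystander, not to be moved: deck of another stand, same grey plastic, width, thickness and grip rib, but 236 mm long with ten tube holes and its 30 mm end holes 180 mm apart. Flat on the bench; the two decks may lie in either place. Origin: centre of the underside, z up.
- bottle: A bystander, not to be moved: brown glass reagent bottle with black cap, 50 mm in diameter, 95 mm high, upright on the bench. Origin: centre of its underside.
There are look-alikes about, which are no part of the job. There is more than one size of the stand; the job needs the middle-sized.

How it is judged:
By the outcome, as a careful person would: the job done as asked, in the order asked, and still so for the second after the job is handed in, with the robot touching nothing.
It also fails if it takes over 35 s, if anything falls off the work surface, if the arm or the gripper's body presses on something with over 40 N, if the wrist force passes 120 N, or if a joint passes its speed limit or range.

### The arm

A 6-joint arm with a two-finger parallel gripper is mounted at the origin on the work surface. World frame = base frame: x ahead of the robot, y to its left, z up, the work surface at z = 0. Lengths are in mm, angles in rad, forces in N, time in s.
With the tool pointing down it reaches from about 350 to 975 mm from the base axis. Payload 7.1 kg.
Tool frame: the origin (TCP) lies between the finger pads; the fingertips stand 17 mm ahead of it and the grasp point (between the pads) lies 2 mm behind it (tip_reach is the y of the fingertips in the tool frame, in mm); y points along the fingers, x is the direction in which the jaws open and shut, and the axes are right-handed (so a half turn about y gives the same grasp; the last joint's range is limited). The gripper opens to 88 mm and grips with 3 to 60 N. Pads are 20 mm wide; open, the fingers measure 115 mm over their backs; the gripper's body (75 mm by 178 mm) begins 61 mm behind the grasp point.
Start: joints at [1.147, 0.423, 1.63, -0, 1.089, -0.019], TCP at [246.114, 574.485, 239.675] pointing down, gripper open.
Joint ranges: [-3, 3], [-0.9, 2.11], [0.09, 2.58], [-1.31, 4.45], [0.11, 2.69], [-2.54, 2.54]. Speed limits (rad/s): [2.39, 2.39, 3.01, 3.14, 3.14, 3.14].

### API

Orientations are given as a rotation vector (axis times angle).
In Python, from workcell import get_obs, get_image, camera_model, close_job, silhouettes, tip_of, tip_reach gives the robot as it stands. The module is installed in compiled form; this text tells all that it offers.
- The arm moves only by the tool arm_command, never from a script. Its argument "targets" is a list of rows, each a list of 4 numbers: the shift along the tool's x, y, z in mm, then the turn about the tool's y in rad. A call has 1 to 20 rows; each row shifts and turns the commanded pose from where the row before left it, along the tool's axes as they then stand; what a row does not reach is not made up. A row lasts 1/12 s, in which the tool goes at most 41.7 mm and 7.16 degrees, less where a joint would pass 70% of its speed; a pose out of reach is approached as far as the arm can. A call is refused whole if a number of a shift passes 41.7 or a number of a turn 0.125, either way. A call with a gripper value outside its range is refused whole. "gripper" is the opening in per cent of the stroke, from 0 (shut) to 100 (fully open), set as the call begins (left out, the last holds). The fingers move at their own pace and stop on an object; the grip force is fixed at half the most. Time passes only in rows, so rows that do not move let the fingers close. It gives the time, the measured TCP pose, the force and the opening at its end, in the units of the state.
- get_obs(): the state, without advancing time (a new reading comes with each control period).
- get_image(name): name is "side" or "top" or "wrist"; returns the picture (400x640x3 uint8, blue, green, red); there is no depth.
- camera_model(name): a dict with "mtx" (3x3 intrinsics, pixels), "position" and "orientation" of the camera in the world. Camera axes: x right, y up, looking along -z (the intrinsics and any distortion apply to the point x, -y, -z); pixel columns grow to the right and rows downward; lengths in mm; the calibration is good to about 2 mm. A picture is of the moment at which its call begins: read the wrist's pose just before it. camera_model takes no time and is no camera call; for the wrist camera it gives the pose at the moment of the call.
- close_job(): hands the job in, once; it reports no verdict.
Trained networks look in the newest picture that a camera, given by its name, has taken for a name from the list of things; names that differ only in an ending like _2 or _b are one class to them, and where a whole thing is asked for, a point or a joint stands for the part that bears it (a point fixed in the world has none). Each returns a list of dicts, best first, with "conf" (0 to 1); they miss things now and then, are a little off and sometimes report something else, mostly with a low value. They report only what shows in the picture. A call takes as long as a camera call. They do not tell look-alikes from the thing itself.
- silhouettes(camera, thing): "pixels" (400x640 bool, what is visible of it) and "at" ([column, row] in pixels, amid what is visible of it).
- tip_of(camera, thing): "at" ([column, row] in pixels: a listed point, or the origin of a listed thing).
The state is a dict: "t": time; "qpos": joint angles; "qvel": joint speeds; "joint_torque": joint torques, N m; "ee_pos": TCP position; "orientation": TCP orientation; "ft_force": force on the tool from outside, world axes, zero at the start; "moment": the same for the moment, N m; "width": finger opening in mm.
Only numpy, scipy, OpenCV 4.12 (cv2) and the standard library are available. Lean on these libraries where they do the work, as an engineer would, in place of code of your own. Each camera call takes 0.05 s, during which the arm holds its last target. There are 200 camera calls.

## Working session

There is one attempt and no reset: what is moved stays moved. The work goes in short steps, Python scripts to look and compute and a tool call to move; the robot and the scene stay as the last step left them, time stands still between calls to the robot, and variables do not carry over. Pictures are saved under pics/ and viewed, about 8 in all and at most 12, crops included, and the job is handed in when it is done.

Besides the shell and the picture viewer there is one more tool, called after ">>>" as name(argument=value, ...) on one line, values as JSON. arm_command: Moves the arm, as the interface text tells. Its arguments: {"type":"object","properties":{"targets":{"type":"array","items":{"type":"array","items":{"type":"number"}}},"gripper":{"type":"number"}},"required":["targets"]}

```bash
mkdir -p pics
cat > h.py <<'E'
import numpy as np, cv2
from scipy.spatial.transform import Rotation as R
from workcell import *
def rot(o):
    o=np.array(o,float)
    return o if o.shape==(3,3) else (R.from_rotvec(o).as_matrix() if o.size==3 else R.from_quat(o).as_matrix())
def ray(cm,px):
    u=cv2.undistortPoints(np.array([[px]],float),np.array(cm['mtx']),np.array(cm.get('dist',np.zeros(5)),float))[0,0]
    return rot(cm['orientation'])@np.array([u[0],-u[1],-1])
def at_z(cm,px,z):
    d=ray(cm,px);p=np.array(cm['position'],float);return p+d*(z-p[2])/d[2]
def proj(cm,P):
    q=(np.atleast_2d(P)-np.array(cm['position']))@rot(cm['orientation']);q=q*[1,-1,-1]
    return cv2.projectPoints(q,np.zeros(3),np.zeros(3),np.array(cm['mtx']),np.array(cm.get('dist',np.zeros(5)),float))[0][:,0]
E
python3 - <<'E'
from h import *
o=get_obs();print({k:np.round(v,3) for k,v in o.items()})
for c in['top','side']:
    im=get_image(c);cv2.imwrite(f'pics/{c}0.png',im);cm=camera_model(c);print(c,cm)
    for t in['stand','deck6','deck10','bottle']:
        for s in silhouettes(c,t):
            ys,xs=np.nonzero(s['pixels']);print(t,round(s['conf'],2),s['at'],len(xs),xs.min(),xs.max(),ys.min(),ys.max())
        print(t,[(np.round(s['at']),round(s['conf'],2)) for s in tip_of(c,t)])
E
```

```text
{'t': np.float64(0.0), 'qpos': array([ 1.147,  0.424,  1.631,  0.   ,  1.089, -0.019]), 'qvel': array([-0.   , -0.   , -0.   , -0.   , -0.002,  0.002]), 'joint_torque': array([ 1.0000e-03, -5.4465e+01, -2.7366e+01,  6.4000e-02,  2.3000e-02,
       -0.0000e+00]), 'ee_pos': array([245.901, 574.007, 238.909]), 'orientation': array([-1.375, -0.905,  0.907]), 'ft_force': array([-1.103,  0.872,  0.175]), 'moment': array([ 0.016, -0.037,  0.023]), 'width': np.float64(87.738)}
top {'mtx': array([[456.718403  ,   0.        , 323.83155514],
       [  0.        , 456.718403  , 205.40762629],
       [  0.        ,   0.        ,   1.        ]]), 'position': array([ 264.07976615,  157.84979011, 1541.99622539]), 'orientation': array([ 0.10043211, -0.10339966, -1.59698826])}
stand 0.89 [318.2, 197.1] 1493 304 335 167 225
stand 0.84 [178.1, 240.7] 3040 143 213 200 282
stand [(array([320., 196.]), 0.78), (array([180., 246.]), 0.66), (array([273., 216.]), 0.56)]
deck6 0.91 [411.8, 189.3] 1215 386 431 162 230
deck6 0.87 [463.9, 191.9] 1074 454 480 165 217
deck6 [(array([409., 192.]), 0.89), (array([463.
[... 497 characters left out ...]
'orientation': array([ 0.71261736, -0.05612782, -0.15972597])}
stand 0.94 [301.6, 160.4] 840 281 325 145 174
stand 0.68 [327.2, 190.1] 1839 296 361 170 213
stand 0.62 [263.4, 106.5] 2711 225 307 73 133
stand [(array([304., 166.]), 0.95), (array([265., 112.]), 0.81), (array([327., 196.]), 0.73)]
deck6 0.78 [363.9, 345.4] 1752 329 400 334 362
deck6 0.67 [346.9, 278.8] 1853 303 387 252 309
deck6 [(array([345., 279.]), 0.86), (array([361., 346.]), 0.56)]
deck10 0.78 [363.9, 345.4] 1752 329 400 334 362
deck10 0.67 [346.9, 278.8] 1853 303 387 252 309
deck10 [(array([345., 279.]), 0.86), (array([361., 346.]), 0.56)]
bottle 0.86 [345.5, 133.8] 313 335 349 117 143
bottle [(array([343., 142.]), 0.88)]
```

Run:
```python
import cv2
a=cv2.imread('pics/top0.png')[130:310,130:500];b=cv2.imread('pics/side0.png')[60:370,215:415]
cv2.imwrite('pics/v1.png',cv2.resize(a,None,fx=2.15,fy=2.15,interpolation=cv2.INTER_CUBIC))
cv2.imwrite('pics/v2.png',cv2.resize(b,None,fx=1.9,fy=1.9,interpolation=cv2.INTER_CUBIC))
```

```text
(no output)
```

View pics/v1.png

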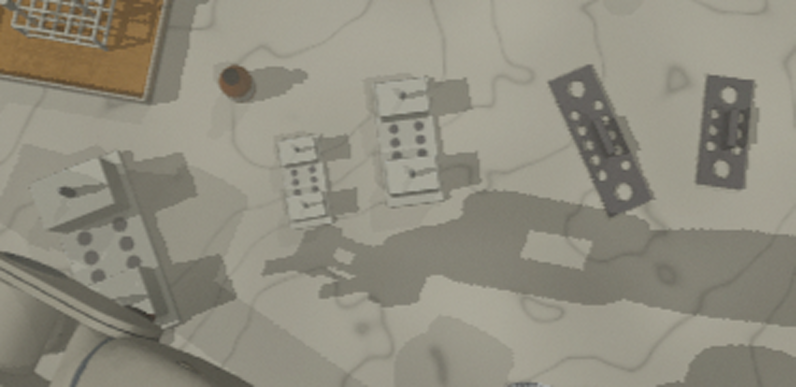

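View pics/v2.png

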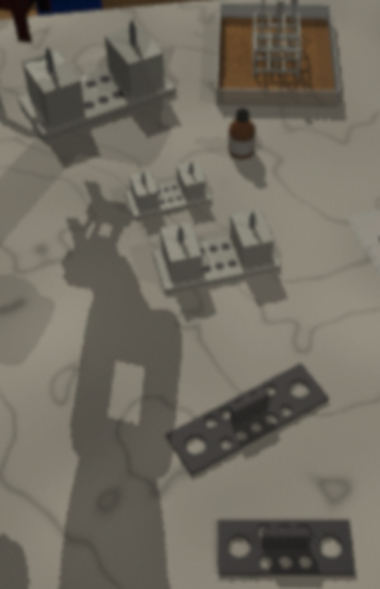

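Top view: there are three stands, at (178,241) large, (273,216) small and (318,197) middle-sized. The decks are at (412,190), with ten holes and longer, and (464,192), with six holes and shorter. The middle stand at (318,197) and the shorter deck at (464,192) match the task. Next I fit their poses and check the sizes.

```bash
cat >> h.py <<'E'
from scipy.optimize import minimize
def box(x,y,z0,z1,hx,hy): return np.array([[x+a*hx,y+b*hy,z] for a in(-1,1) for b in(-1,1) for z in(z0,z1)])
DECK=lambda L=88:[box(0,0,0,8,L,36),box(0,0,8,50,30,7)]
STAND=[box(0,0,0,12,100,45),box(-60,0,12,70,26,38),box(60,0,12,70,26,38),box(-60,0,70,98,4,4),box(60,0,70,98,4,4)]
def place(P,p,z=0):
    c,s=np.cos(p[2]),np.sin(p[2]);return P@np.array([[c,-s,0],[s,c,0],[0,0,1]]).T+[p[0],p[1],z]
S=4
def mask(cm,model,p,z=0):
    m=np.zeros((400*S,640*S),np.uint8)
    for b in model:
        q=(proj(cm,place(b,p,z))+.5)*S
        cv2.fillConvexPoly(m,cv2.convexHull(np.round(q).astype(np.int32)),1)
    return m
def fit(views,model,p0,z=0):
    V=[(cm,cv2.resize(m.astype(np.uint8),None,fx=S,fy=S,interpolation=cv2.INTER_NEAREST)) for cm,m in views]
    def cost(q):
        p=[q[0],q[1],q[2]/100];c=0
        for cm,m in V:
            k=mask(cm,model,p,z);c+=1-(k&m).sum()/(k|m).sum()
        return c/len(V)
    best=None
    for d in(-15,0,15):
        q0=np.array([p0[0],p0[1],p0[2]*100+d])
        r=minimize(cost,q0,method='Nelder-Mead',options=dict(initial_simplex=[q0,q0+[15,0,0],q0+[0,15,0],q0+[0,0,10]],maxiter=150,xatol=.1,fatol=1e-4))
        if best is None or r.fun<best.fun: best=r
    return [*best.x[:2],best.x[2]/100],best.fun
def near(c,t,px): return min(silhouettes(c,t),key=lambda s:np.hypot(*(np.array(s['at'])-px)))
def fill(m):
    cs,_=cv2.findContours(m.astype(np.uint8),cv2.RETR_EXTERNAL,cv2.CHAIN_APPROX_NONE);o=np.zeros(m.shape,np.uint8);cv2.drawContours(o,cs,-1,1,-1);return o
E
python3 - <<'E'
from h import *
cms={c:camera_model(c) for c in['top','side']}
out={}
for n,t,L,pt,ps,mod,z in[('stand','stand',0,(318,197),(327,190),STAND,30),('deck6','deck6',0,(464,192),(364,345),DECK(),4),('deck10','deck6',0,(412,189),(347,279),DECK(118),4)]:
    s={'top':near('top',t,pt),'side':near('side',t,ps)}
    m={c:fill(s[c]['pixels']) for c in s}
    ys,xs=np.nonzero(s['top']['pixels']);e,v=np.linalg.eigh(np.cov(xs,ys));d=v[:,1]
    a,b=at_z(cms['top'],s['top']['at'],z),at_z(cms['top'],np.array(s['top']['at'])+d*20,z)
    p0=[a[0],a[1],np.arctan2(b[1]-a[1],b[0]-a[0])]
    for vs in(['top'],['side'],['top','side']):
        p,c=fit([(cms[k],m[k]) for k in vs],mod,p0);print(n,vs,np.round(p,3),'1-IoU',round(c,3))
    out[n]=p
# wrong-size checks
import json;json.dump({k:list(map(float,v)) for k,v in out.items()},open('poses.json','w'))
o=get_obs();r=rot(o['orientation']);print(r.round(3))
d=np.array(out['deck6']);st=np.array(out['stand'])
a=get_image('top');
for mod,p,cl in[(STAND,st,(0,0,255)),(DECK(),d,(0,255,0))]:
    pass
big=cv2.resize(a,None,fx=S,fy=S,interpolation=cv2.INTER_CUBIC)
for mod,p,cl in[(STAND,st,(0,0,255)),(DECK(),d,(0,255,0))]:
    cs,_=cv2.findContours(mask(cms['top'],mod,p),cv2.RETR_EXTERNAL,cv2.CHAIN_APPROX_NONE);cv2.drawContours(big,cs,-1,cl,1)
cv2.imwrite('pics/v3.png',big[155*S:235*S,295*S:490*S])
E
```

```text
stand ['top'] [497.449 167.65   -3.05 ] 1-IoU 0.056
stand ['side'] [502.072 167.793  -3.042] 1-IoU 0.051
stand ['top', 'side'] [500.563 167.988  -3.047] 1-IoU 0.061
deck6 ['top'] [ 500.4   -333.203    2.969] 1-IoU 0.052
deck6 ['side'] [ 502.815 -336.766    2.974] 1-IoU 0.029
deck6 ['top', 'side'] [ 501.892 -336.002    2.974] 1-IoU 0.058
deck10 ['top'] [ 490.782 -135.441   -2.762] 1-IoU 0.109
deck10 ['side'] [ 496.35  -137.293   -2.765] 1-IoU 0.031
deck10 ['top', 'side'] [ 494.513 -136.363   -2.76 ] 1-IoU 0.091
[[ 0.394 -0.    -0.919]
 [ 0.919  0.     0.394]
 [ 0.    -1.     0.   ]]
```

View pics/v3.png

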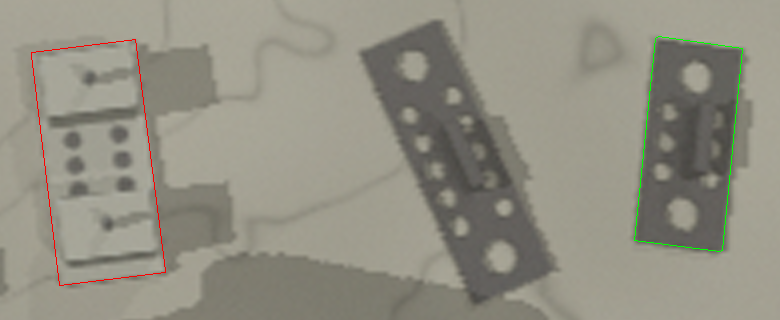

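>>> arm_command(targets=[[0, 0, 0, -0.12], [0, 0, 0, -0.12], [-34, 0, -16, 0], [-34, 0, -16, 0], [-34, 0, -16, 0], [-34, 0, -16, 0], [-34, 0, -16, 0], [-34, 0, -16, 0], [-34, 0, -16, 0], [-34, 0, -16, 0], [-34, 0, -16, 0], [-34, 0, -16, 0], [-34, 0, -16, 0], [-34, 0, -16, 0], [-34, 0, -16, 0], [-34, 0, -16, 0], [-34, 0, -16, 0], [-34, 0, -16, 0], [-34, 0, -16, 0], [-34, 0, -16, 0]])

```text
t: 2.92
ee_pos: [430.0, -78.5, 240.0]
orientation: [-1.283, -1.087, 1.086]
ft_force: [0.8, 0.7, 0.1]
width: 87.9
```

>>> arm_command(targets=[[-34, 0, -16, 0], [-34, 0, -16, 0], [-34, 0, -16, 0], [-34, 0, -16, 0], [-34, 0, -16, 0], [-34, 0, -16, 0], [-30, 0, -16, 0], [0, 0, 0, 0], [0, 0, 0, 0]])

```text
t: 3.67
ee_pos: [501.9, -327.0, 239.2]
orientation: [-1.283, -1.085, 1.085]
ft_force: [0.1, 0.9, 0.4]
width: 87.7
```

```bash
cat >> h.py <<'E'
import json
def tool_delta(target,ang=None,p=None):
    o=get_obs();r=rot(o['orientation']);p=np.array(o['ee_pos']) if p is None else p
    cur=np.arctan2(r[1,0],r[0,0]);print('t',round(float(o['t']),2),'tcp',p.round(1),'angle',round(cur,3),'F',o['ft_force'].round(1),'w',round(float(o['width']),1))
    if ang is not None: print('turn',round(-((ang-cur+np.pi/2)%np.pi-np.pi/2),3))
    print('tool delta now',(r.T@(np.array(target)-p)).round(1));a=cur if ang is None else cur+((ang-cur+np.pi/2)%np.pi-np.pi/2)
    x=np.array([np.cos(a),np.sin(a),0]);y=np.array([0,0,-1]);M=np.c_[x,y,np.cross(x,y)];print('tool delta after turn',(M.T@(np.array(target)-p)).round(1))
E
python3 - <<'E'
from h import *
P=json.load(open('poses.json'));d=P['deck6']
cm=camera_model('wrist');im=get_image('wrist')
big=cv2.resize(im,None,fx=1.2,fy=1.2)
for s in silhouettes('wrist','deck6'):
    print(s['conf'],s['at']);p,c=fit([(cm,fill(s['pixels']))],DECK(),d);print('wrist fit',np.round(p,3),round(c,3))
    cs,_=cv2.findContours(mask(cm,DECK(),p),cv2.RETR_EXTERNAL,cv2.CHAIN_APPROX_NONE);
    for q in cs: cv2.polylines(big,[np.int32(q*1.2/S)],True,(0,255,0),1)
cv2.imwrite('pics/v4.png',big)
tool_delta([d[0],d[1],35],d[2]+np.pi/2)
E
```

```text
0.69 [484.6, 124.2]
wrist fit [ 501.892 -336.002    2.824] 1.0
0.67 [313.3, 162.2]
wrist fit [ 502.494 -335.873    2.975] 0.019
t 3.77 tcp [ 501.3 -324.9  239.3] angle 1.406 F [ 0.3 -0.1  0.9] w 87.4
turn 0.003
tool delta now [-11.1 204.3  -2.7]
tool delta after turn [-10.9 204.3  -2.4]
```

View pics/v4.png

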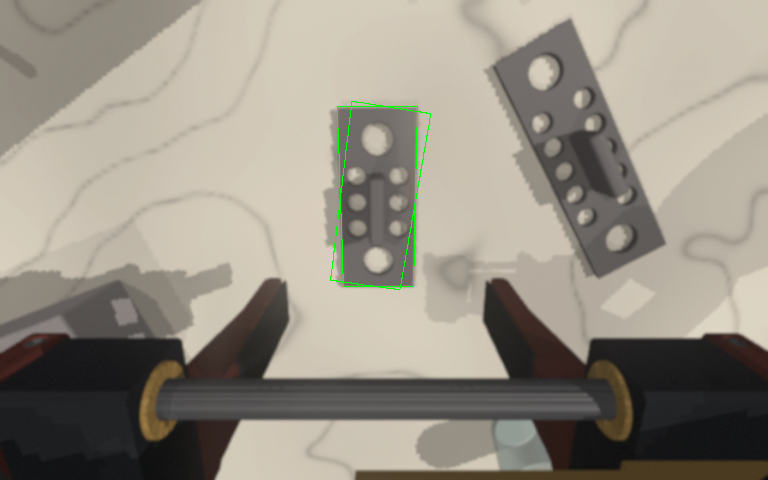

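Wrist view: the six-hole deck is at (376,200) in the shown picture and the ten-hole deck is at right (580,150). The wrist fit (502.5, -335.9, 2.975) agrees with the fixed cameras. Next I descend and grip.

>>> arm_command(targets=[[-11, 0, -3, 0.003], [0, 35, 0, 0], [0, 38, 0, 0], [0, 38, 0, 0], [0, 38, 0, 0], [0, 30, 0, 0], [0, 18, 0, 0], [0, 10, 0, 0], [0, 0, 0, 0], [0, 0, 0, 0], [0, 0, 0, 0]])

```text
t: 4.68
ee_pos: [504.1, -337.5, 34.3]
orientation: [-1.286, -1.086, 1.085]
ft_force: [0.2, 0.3, -0.7]
width: 87.6
```

>>> arm_command(gripper=0, targets=[[0, 0, 0, 0], [0, 0, 0, 0], [0, 0, 0, 0], [0, 0, 0, 0], [0, 0, 0, 0], [0, 0, 0, 0], [0, 0, 0, 0], [0, 0, 0, 0], [0, 0, 0, 0], [0, 0, 0, 0], [0, 0, 0, 0], [0, 0, 0, 0]])

```text
t: 5.68
ee_pos: [503.0, -336.9, 32.6]
orientation: [-1.284, -1.085, 1.085]
ft_force: [-0.4, -0.0, -0.5]
width: 13.6
```

>>> arm_command(targets=[[0, -20, 0, 0], [0, -40, 0, 0], [0, -40, 0, 0], [0, -40, 0, 0], [0, -40, 0, 0], [0, -20, 0, 0], [38, 0, 6.6, 0], [38, 0, 6.6, 0], [38, 0, 6.6, 0], [38, 0, 6.6, 0], [38, 0, 6.6, 0], [38, 0, 6.6, 0], [38, 0, 6.6, 0], [38, 0, 6.6, 0], [38, 0, 6.6, 0], [38, 0, 6.6, 0], [38, 0, 6.6, 0], [38, 0, 6.6, 0], [38, 0, 6.6, 0]])

```text
t: 7.27
ee_pos: [500.3, 166.2, 232.6]
orientation: [-1.284, -1.085, 1.085]
ft_force: [1.2, 0.1, -1.2]
width: 14.0
```

>>> arm_command(targets=[[0, 0, 0, -0.09], [0, 0, 0, -0.09], [0, 0, 0, -0.08], [0, 0, 0, 0], [0, 0, 0, 0], [0, 0, 0, 0], [0, 0, 0, 0]])

```text
t: 7.85
ee_pos: [501.0, 164.1, 232.7]
orientation: [-1.165, -1.275, 1.275]
ft_force: [-0.0, -0.4, -1.5]
width: 13.9
```

Run:
```python
from h import *
P=json.load(open('poses.json'));st=P['stand'];o=get_obs();r=rot(o['orientation'])
tool_delta([st[0],st[1],103],st[2]+np.pi/2)
a=np.arctan2(r[1,0],r[0,0])-np.pi/2
cmw=camera_model('wrist');im=get_image('wrist')
big=cv2.resize(im,None,fx=1.2,fy=1.2)
zu=o['ee_pos'][2]-32.5;pd=[*o['ee_pos'][:2],a]
for s in silhouettes('wrist','deck6'):
    p,c=fit([(cmw,fill(s['pixels']))],DECK(),pd,zu);print('deck in hand, wrist',s['conf'],np.round(s['at']),np.round(p,3),round(c,3))
for s in silhouettes('wrist','stand'): print('stand wrist',s['conf'],np.round(s['at']))
for m,p,z,cl in[(STAND,st,0,(0,0,255)),(DECK(),pd,zu,(0,255,0))]:
    for b in m:
        q=cv2.convexHull(np.int32(proj(cmw,place(b,p,z))*1.2));cv2.polylines(big,[q],True,cl,1)
cv2.imwrite('pics/v5.png',big)
for c in('top','side'):
    cm=camera_model(c);get_image(c)
    for s in silhouettes(c,'deck6'):
        p,e=fit([(cm,fill(s['pixels']))],DECK(),pd,zu);print(c,'deck',s['conf'],np.round(s['at']),np.round(p,3),round(e,3))
```

```text
t 7.85 tcp [501.  164.1 232.7] angle 1.661 F [-0.  -0.4 -1.5] w 13.9
turn -0.005
tool delta now [  3.9 129.7   0. ]
tool delta after turn [  3.9 129.7   0. ]
deck in hand, wrist 0.8 [ 51. 138.] [ 5.00969e+02  1.64118e+02 -6.00000e-02] 1.0
deck in hand, wrist 0.64 [319. 177.] [5.00686e+02 1.63154e+02 9.10000e-02] 0.3
stand wrist 0.89 [483. 124.]
stand wrist 0.79 [322. 141.]
top deck 0.71 [410. 190.] [ 5.00969e+02  1.64118e+02 -6.00000e-02] 1.0
side deck 0.62 [345. 279.] [ 5.00969e+02  1.64118e+02 -6.00000e-02] 1.0
side deck 0.6 [322. 151.] [5.02053e+02 1.62478e+02 8.60000e-02] 0.313
```

View pics/v5.png

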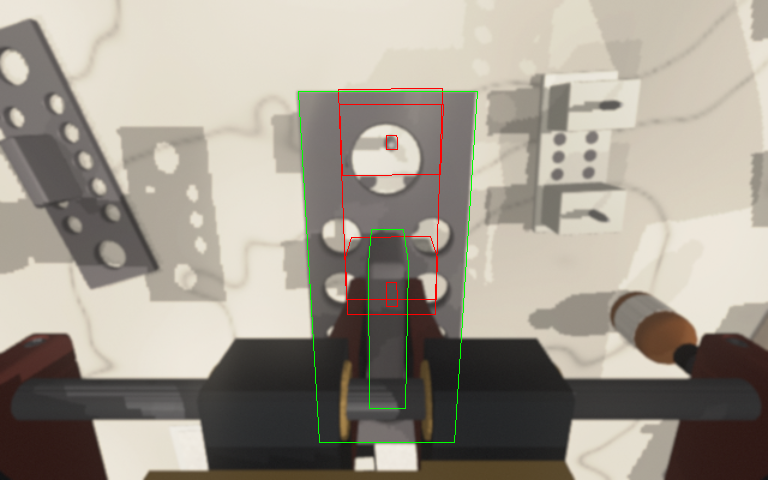

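Wrist view: the deck in hand matches the green model, and its far hole is centred at (385,158). The predicted far pin at (391,142) lies inside that hole. I move over by 4 mm, lower to just above the pin tips, and look again.

>>> arm_command(targets=[[4, 0, 0, -0.004], [0, 20, 0, 0], [0, 30, 0, 0], [0, 20, 0, 0], [0, 10, 0, 0], [0, 0, 0, 0], [0, 0, 0, 0], [0, 0, 0, 0], [0, 0, 0, 0]])

```text
t: 8.95
ee_pos: [501.5, 168.7, 154.0]
orientation: [-1.163, -1.282, 1.278]
ft_force: [0.7, -0.1, -1.0]
width: 13.8
```

Run:
```python
from h import *
P=json.load(open('poses.json'));st=P['stand'];o=get_obs();r=rot(o['orientation'])
tool_delta([st[0],st[1],103],st[2]+np.pi/2)
a=np.arctan2(r[1,0],r[0,0])-np.pi/2;zu=o['ee_pos'][2]-32.5;pd=[*o['ee_pos'][:2],a]
def draw(c,x0,x1,y0,y1,f):
    cm=camera_model(c);big=cv2.resize(get_image(c),None,fx=f,fy=f,interpolation=cv2.INTER_CUBIC)
    for k in(-60,60):
        q=proj(cm,place(np.array([[k,0,70.],[k,0,106]]),st))*f;cv2.line(big,*[tuple(map(int,v)) for v in q],(0,0,255),1)
        t=np.linspace(0,2*np.pi,40);q=proj(cm,place(np.c_[k+15*np.cos(t),15*np.sin(t),0*t+8],pd,zu))*f;cv2.polylines(big,[np.int32(q)],True,(0,255,0),1)
    return big[int(y0*f):int(y1*f),int(x0*f):int(x1*f)]
w=draw('wrist',240,400,60,320,2.2);s=draw('side',285,375,135,225,4.4)
h=max(w.shape[0],s.shape[0]);pad=lambda i:cv2.copyMakeBorder(i,0,h-i.shape[0],0,0,cv2.BORDER_CONSTANT)
cv2.imwrite('pics/v6.png',np.hstack([pad(w),pad(s)]))
```

```text
t 8.95 tcp [501.5 168.7 154. ] angle 1.667 F [ 0.7 -0.1 -1. ] w 13.8
turn 0.002
tool delta now [-0.6 51.   1.2]
tool delta after turn [-0.6 51.   1. ]
```

View pics/v6.png

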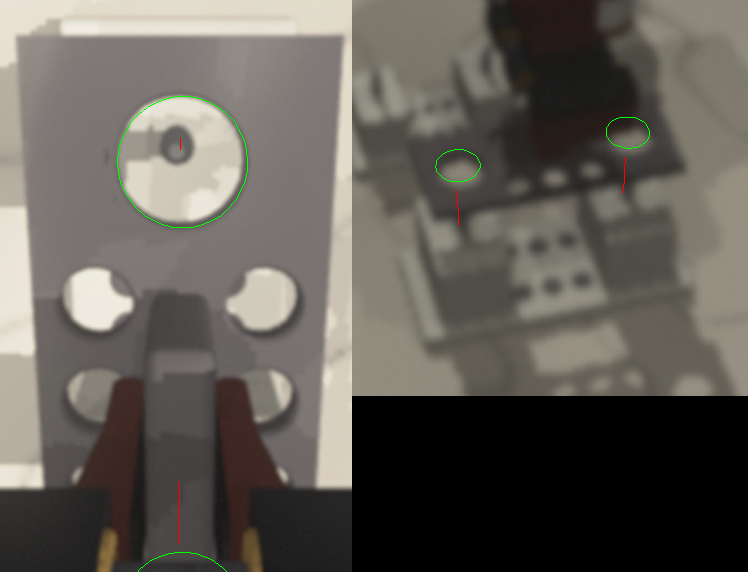

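Through the far hole in the wrist crop the pin shows at (177,145), on the predicted axis and well inside the hole circle. The side view shows both holes above their pins. Next I lower.

>>> arm_command(targets=[[0, 10, 0.5, 0], [0, 10, 0, 0], [0, 10, 0, 0], [0, 8, 0, 0], [0, 5, 0, 0], [0, 3, 0, 0], [0, 0, 0, 0], [0, 0, 0, 0], [0, 0, 0, 0]])

```text
t: 9.8
ee_pos: [500.4, 168.4, 106.9]
orientation: [-1.162, -1.28, 1.279]
ft_force: [0.2, 0.2, -1.1]
width: 13.7
```

>>> arm_command(targets=[[0, 1, 0, 0], [0, 1, 0, 0], [0, 1, 0, 0], [0, 0, 0, 0], [0, 0, 0, 0], [0, 0, 0, 0]])

```text
t: 10.3
ee_pos: [500.1, 168.3, 103.7]
orientation: [-1.162, -1.28, 1.28]
ft_force: [0.5, -0.6, -1.7]
width: 13.9
```

>>> arm_command(targets=[[0, 1, 0, 0], [0, 0, 0, 0], [0, 0, 0, 0], [0, 0, 0, 0]])

```text
t: 10.63
ee_pos: [500.1, 168.3, 102.7]
orientation: [-1.162, -1.28, 1.28]
ft_force: [1.0, -0.9, -0.5]
width: 13.9
```

>>> arm_command(targets=[[0, 0.5, 0, 0], [0, 0, 0, 0], [0, 0, 0, 0], [0, 0, 0, 0]])

```text
t: 10.97
ee_pos: [500.1, 168.3, 102.6]
orientation: [-1.162, -1.28, 1.28]
ft_force: [-2.9, -0.6, 5.4]
width: 13.9
```

>>> arm_command(targets=[[0, 0.5, 0, 0], [0, 0, 0, 0], [0, 0, 0, 0], [0, 0, 0, 0]])

```text
t: 11.3
ee_pos: [500.1, 168.3, 102.6]
orientation: [-1.162, -1.28, 1.28]
ft_force: [-3.2, -1.0, 11.6]
width: 13.8
```

Run:
```python
from h import *
P=json.load(open('poses.json'));st=P['stand']
o=get_obs();print(o['ft_force'].round(1),o['moment'].round(2),o['ee_pos'].round(1))
w=cv2.resize(get_image('wrist')[60:320,230:410],None,fx=2,fy=2,interpolation=cv2.INTER_CUBIC)
s=cv2.resize(get_image('side')[135:235,280:380],None,fx=4.4,fy=4.4,interpolation=cv2.INTER_CUBIC)
h=max(w.shape[0],s.shape[0]);pad=lambda i:cv2.copyMakeBorder(i,0,h-i.shape[0],0,0,cv2.BORDER_CONSTANT)
cv2.imwrite('pics/v7.png',np.hstack([pad(w),pad(s)]))
```

```text
[-3.2 -1.  11.6] [-0.16  0.7   0.01] [500.1 168.3 102.6]
```

View pics/v7.png

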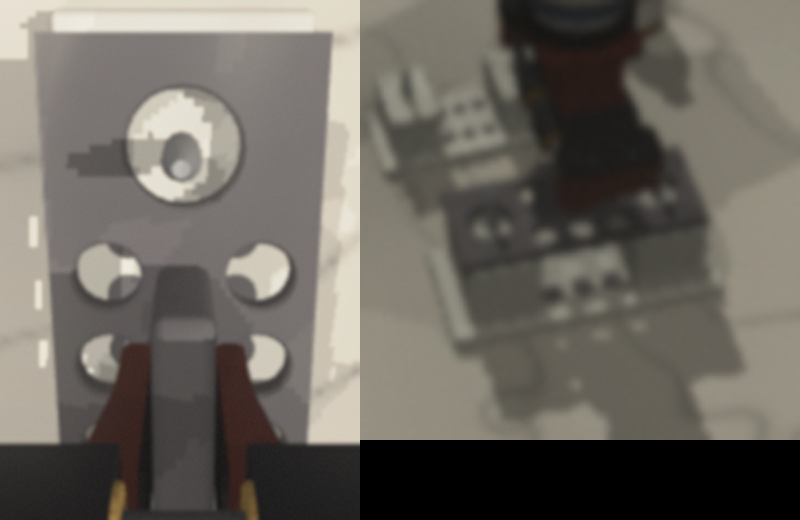

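The deck is seated at TCP z 102.6 with 12 N of contact force. The pin shows through the far hole at (182,160) and both pins show in the side crop. I relieve the press, release and retreat.

>>> arm_command(targets=[[0, -0.8, 0, 0], [0, 0, 0, 0], [0, 0, 0, 0]])

```text
t: 11.65
ee_pos: [500.3, 168.4, 102.6]
orientation: [-1.162, -1.28, 1.28]
ft_force: [-0.9, 0.0, 3.2]
width: 13.7
```

>>> arm_command(gripper=100, targets=[[0, 0, 0, 0], [0, 0, 0, 0], [0, 0, 0, 0], [0, 0, 0, 0], [0, 0, 0, 0], [0, 0, 0, 0], [0, 0, 0, 0], [0, 0, 0, 0], [0, 0, 0, 0], [0, 0, 0, 0]])

```text
t: 12.48
ee_pos: [500.1, 168.3, 102.5]
orientation: [-1.162, -1.28, 1.28]
ft_force: [-0.3, -0.9, -0.8]
width: 77.1
```

>>> arm_command(targets=[[0, -10, 0, 0], [0, -20, 0, 0], [0, -40, 0, 0], [0, -40, 0, 0], [0, -40, 0, 0], [0, -20, 0, 0], [0, 0, 0, 0], [0, 0, 0, 0]])

```text
t: 13.15
ee_pos: [500.6, 168.5, 274.3]
orientation: [-1.164, -1.283, 1.277]
ft_force: [-0.5, 0.9, -0.2]
width: 88.3
```

Run:
```python
from h import *
P=json.load(open('poses.json'));st=P['stand'];tool_delta([st[0],st[1],103])
pd=[st[0],st[1],st[2]+np.pi]
cm=camera_model('wrist');im=get_image('wrist');big=cv2.resize(im,None,fx=1.2,fy=1.2)
for c in('wrist','side','top'):
    cm=camera_model(c)
    if c!='wrist': get_image(c)
    for t,mod,p0,z in[('deck6',DECK(),pd,70),('deck10',DECK(118),P['deck10'],0)]:
        c0=proj(cm,np.array([[p0[0],p0[1],z+10]]))[0]
        S_=silhouettes(c,t)
        if S_:
            s=min(S_,key=lambda s:np.hypot(*(np.array(s['at'])-c0)));p,e=fit([(cm,fill(s['pixels']))],mod,p0,z);print(c,t,round(s['conf'],2),np.round(s['at']),np.round(p,3),round(e,3))
    print('bottle',[np.round(b['at']) for b in silhouettes(c,'bottle')])
cv2.imwrite('pics/v8.png',big)
```

```text
t 13.15 tcp [500.6 168.5 274.3] angle 1.667 F [-0.5  0.9 -0.2] w 88.3
tool delta now [ -0.6 171.3   0.7]
tool delta after turn [-5.000e-01  1.713e+02  1.000e-01]
wrist deck6 0.89 [319. 164.] [4.97837e+02 1.67033e+02 9.80000e-02] 0.011
wrist deck10 0.68 [ 69. 120.] [ 492.771 -136.771   -2.761] 0.016
bottle [array([522., 255.])]
side deck6 0.81 [328. 180.] [4.99957e+02 1.65717e+02 8.80000e-02] 0.046
side deck10 0.71 [345. 281.] [ 494.726 -137.92    -2.753] 0.053
bottle []
top deck6 0.9 [411. 192.] [ 5.00563e+02  1.67988e+02 -5.50000e-02] 1.0
top deck10 0.9 [411. 192.] [ 492.715 -135.639   -2.769] 0.036
bottle [array([240., 170.])]
```

View pics/v8.png

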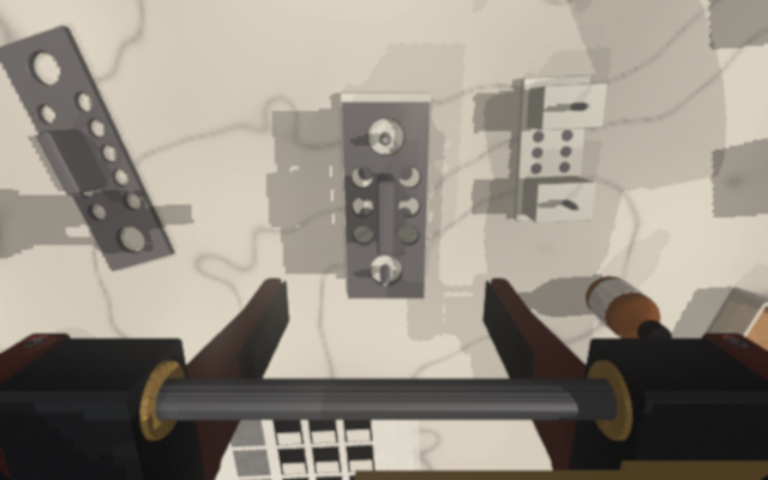

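The final wrist view shows both pins, at (386,138) and (386,268), standing up through the deck's end holes. The deck sits flat at z = 70 mm with a fit error of 0.011. The ten-tube deck and the bottle have not moved.

```bash
python3 -c "
from workcell import close_job
print(close_job())"
```

```text
the job is handed in; nothing more can be done
None
```

The six-tube deck is fitted on the middle-sized stand, lying flat on both end blocks, and the job is handed in. I gripped it by the rib and threaded it over both pins. I held it until it touched down at about 12 N, eased off, let go and backed clear to a TCP height of about 274 mm. Time used was about 14 s of the 35 s.

**Deck position:** The last wrist view shows a pin through each end hole. The wrist fit puts the deck about 3 mm from the stand's measured centre, at its angle and at z = 70 mm.

**Bystanders:** The ten-tube deck measures within about 2 mm of where it was at the start. The top view finds the bottle at the same pixels, within 1.

**Checks that failed or disagreed:**
- In the last top view the networks did not find the fitted deck. That match was the ten-tube deck, so I ignored it.
- In the last side view they missed the bottle.
- The side camera differs from the wrist camera by about 2 mm, within its stated calibration.

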